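# Snug up the yard drain's cleanout plug and lock it

### The arm

A 7-joint arm with a two-finger parallel gripper is mounted at the origin on the work surface. World frame = base frame: x ahead of the robot, y to its left, z up, the work surface at z = 0. Lengths are in m, angles in rad, forces in N, time in s.
With the tool pointing down it reaches from about 0.425 to 0.925 m from the base axis. Payload 6.8 kg.
Tool frame: the origin (TCP) lies midway between the tips of the shut fingers; the grasp point (between the pads) lies 19 mm behind it; z points along the fingers, y is the direction in which the jaws open and shut (so a half turn about z gives the same grasp; the last joint's range is limited). The gripper opens to 85 mm and grips with 20 to 120 N. Pads are 22 mm wide; open, the fingers measure 114 mm over their backs; the gripper's body (76 mm by 85 mm) begins 54 mm behind the grasp point. The pads swing forward as they close: fully open they stand 13 mm farther back than shut.
Start: joints at [-1.438, 0.477, 0.022, 1.555, -0.011, 1.109, -0.083], TCP at [0.161, 0.656, 0.231] pointing down, gripper open.
Joint ranges: [-2.96, 2.96], [-0.34, 2.1], [-1.41, 1.46], [0.24, 2.44], [-1.37, 4.51], [0.17, 1.92], [-2.96, 2.96]. Speed limits (rad/s): [2.39, 2.39, 3.14, 3.14, 3.14, 3.14, 3.14].

### API

Orientations are given as a unit quaternion [x, y, z, w].
In Python, from bench import robot, vision, workorder, outline_of, place_of gives the robot as it stands. The module is installed in compiled form; this text tells all that it offers.
- The arm moves only by the tool carry_out, never from a script. Its argument "steps" is a list that holds one entry, the list of rows, each a list of 7 numbers: the shift along the tool's x, y, z as a fraction of full scale, then the turn, a rotation vector about the tool's x, y, z as a fraction of full scale, then the closure in counts, from 0 (fully open) to 255 (shut). In form: [[[tx, ty, tz, ax, ay, az, jaw], ...]]. A call has 1 to 20 rows; each row is the pose to reach, as a shift and turn from the pose commanded when the call began, along the tool's axes at that moment, turning the shorter way round; what a row does not reach only later rows make up. Full scale, the value 1, is 30 cm for a shift and pi rad for a turn. A row lasts 1/8 s, in which the tool goes at most 62.5 mm and 10.7 degrees, less where a joint would pass 70% of its speed; a pose out of reach is approached as far as the arm can. A call with a number of a shift or a turn outside -1 to 1 is refused whole. A call with a gripper value outside its range is refused whole. The fingers move at their own pace and stop on an object; "squeeze" is the grip in N (left out, the last holds). Time passes only in rows, so rows that repeat a pose let the fingers close. It gives the time, the measured TCP pose, the force and the opening at its end, in the units of the state.
- robot.sense(): the state, without advancing time (a new reading comes with each control period).
- vision.camera(name): name is "side" or "top" or "wrist"; returns a dict with "image" (480x640x3 uint8, red, green, blue), "z_map" (480x640 float32, m along the optical axis (not along the pixel's ray), 0 where there is no reading), "fx", "fy", "cx", "cy" (pixels), "pose" (4x4, takes a point from camera to world coordinates); the wrist camera has in their place "T_tool_cam" (4x4, takes a point from camera to tool coordinates, whose origin is the TCP and whose axes are the flange's). Camera axes: x right, y up, looking along -z (the intrinsics and any distortion apply to the point x, -y, -z); pixel columns grow to the right and rows downward; lengths in m; the calibration is good to about 2 mm. The wrist camera is an equidistant fisheye: a pixel r from the principal point sees the ray r / f radians off the axis. A picture is of the moment at which its call begins: read the wrist's pose just before it.
- workorder.job_done(): hands the job in, once; it reports no verdict.
Trained networks look in a picture, given as the dict that the camera call returned (one of the last four; its "shot" number tells which), for a name from the list of things; names that differ only in an ending like _2 or _b are one class to them, and where a whole thing is asked for, a point or a joint stands for the part that bears it (a point fixed in the world has none). Each returns a list of dicts, best first, with "confidence" (0 to 1); they miss things now and then, are a little off and sometimes report something else, mostly with a low value. They report only what shows in the picture. A call takes as long as a camera call.
- outline_of(picture, query): "mask" (480x640 bool, what is visible of it) and "centre" ([column, row] in pixels, amid what is visible of it).
- place_of(picture, query): "centre" ([column, row] in pixels: a listed point, or the origin of a listed thing).
The state is a dict: "t": time; "joints": joint angles; "joint_vel": joint speeds; "joint_efforts": joint torques, N m; "eef_pos": TCP position; "tool_rot": TCP orientation; "wrist_force": force on the tool from outside, world axes, zero at the start; "torque": the same for the moment, N m; "width": finger opening in m.
Only numpy, scipy, OpenCV 4.12 (cv2) and the standard library are available. Lean on these libraries where they do the work, as an engineer would, in place of code of your own. Each camera call takes 0.05 s, during which the arm holds its last target.

### The job

The square-headed plastic plug of the yard drain is loose: tighten it, clockwise seen from above, until its tapered thread goes snug, when it resists firmly and drags the packing ring under it a little way round, but do not force it on, or the brass bush will break loose and turn in the clay hub. Then swing the steel lock bar over the plug right up to its stop and let go. Leave the jar, the mallet and the scoop where they are.

Things in the scene. Friction and masses are not known exactly. Their poses are not given: they have to be found in the camera images.
- plug_head (a point): centre of the drain plug's square grey plastic head, 34 x 34 mm, 40 mm tall, upright faces along the point's x and y axes; top 20 mm above this point (77 mm above the ledge), round flange (68 mm across) 20 mm below. It turns about the upright line here, sinks 0.5 mm per rad and stays where left; under load the head twists elastically, 6 N m/rad. Fingers have free room 75 mm around the axis, down to 40 mm above the ledge
- ring_tab (a point): tab on the edge of the black packing ring (80 mm across) under the plug, 44 mm from its axis, 34 mm above the ledge. The plug turns clockwise from above easily (0.06 N m) for an unknown 1.6 to 3.4 rad; then the taper bites, resistance jumps to about 0.4 N m and the ring goes round with the plug for 0.3 rad (13 mm at the tab): snug. It lies still before that
- bush_mark (a point): small dark pip on the rim of the brass bush (92 mm across) set in the clay hub, 44 mm from the plug's axis, 32 mm above the ledge. It must not go round: it does so only if the plug is forced on past the 0.3 rad of snug turning, where the resistance reaches 0.8 N m and the bush breaks loose
- bar (a joint): angle of the steel lock bar about its upright pivot: 0 = over the plug, against its stop (a thin post by the pivot); grows to 2.3 rad as the bar swings away clockwise seen from above; starts parked at 1.4 to 2.0 rad. Stays where it is left (friction about 0.12 N m, about 1.2 N at the knob)
- bar_pivot (a point): pivot axis of the lock bar, on the hub 95 mm from the plug's axis, at the bar's height (87 mm above the ledge); the bar is 22 mm wide, 5 mm thick, its underside 84 mm above the ledge. The point's y axis points from the pivot to the plug's axis
- bar_knob (a point): middle of the upright round steel knob on the bar's free end, 16 mm thick, standing 89 to 122 mm above the ledge (this point is 108 mm above it), 100 mm from the pivot; with the bar at 0 it stands 5 mm past the plug's axis
- jar_mid (a point): middle of the closed glass jar, 72 mm across and 104 mm tall, standing near the drain: leave alone
- mallet_mid (a point): point on the wooden mallet lying near the drain, about 260 mm long, head 60 mm thick: leave alone
- scoop_mid (a point): middle of the blue plastic hand scoop lying near the drain, about 220 mm long, 35 mm tall: leave alone

How it is judged:
On the way:
1. the plug is snug: it has dragged the packing ring's tab round by more than 2 mm, with the lock bar still away (distance of ring_tab from where it was at the start of the episode above 0.002 m and value of joint bar above 0.8 rad), for 0.2 s.
At the end, for the whole second after the job is handed in: the packing ring's tab stands more than 2 mm from its starting place (the plug is snug), the bush's pip less than 5 mm from its own, and the lock bar is at rest over the plug within 0.12 rad of its stop (distance of ring_tab from where it was at the start of the episode above 0.002 m and distance of bush_mark from where it was at the start of the episode below 0.005 m and value of joint bar below 0.12 rad and velocity of joint bar below 0.05 rad/s); the robot touches nothing.
It fails at once if the plug is forced: the bush turns in the hub (its pip moves 5 mm or more) (distance of bush_mark from where it was at the start of the episode above 0.005 m).
It fails at once if the jar, mallet or scoop is moved by more than 30 mm (distance of any of jar_mid, mallet_mid, scoop_mid from where it was at the start of the episode above 0.03 m).
It also fails if it takes over 72 s, if anything falls off the work surface, if the arm or the gripper's body presses on something with over 40 N, if the wrist force passes 120 N, or if a joint passes its speed limit or range.

## Working session

There is one attempt and no reset: what is moved stays moved. The work goes in short steps, Python scripts to look and compute and a tool call to move; the robot and the scene stay as the last step left them, time stands still between calls to the robot, and variables do not carry over. Pictures are saved under pics/ and viewed, and the job is handed in when it is done.

Besides the shell and the picture viewer there is one more tool, called after ">>>" by a JSON object that holds its "op" and its "data", one argument or row to a line. carry_out: Moves the arm, as the interface text tells. Shift numbers are shares of 30 cm and turn numbers shares of pi rad, none past 1 either way. Its arguments: {"type":"object","properties":{"steps":{"type":"array"},"squeeze":{"type":"number"}},"required":["steps"]}

```bash
mkdir -p pics; ls
python3 - <<'E'
from bench import robot, vision
import cv2
print(robot.sense())
for n in ["side","top","wrist"]:
    p=vision.camera(n)
    cv2.imwrite(f"pics/{n}0.png",p["image"][:,:,::-1])
    print(n,{k:v for k,v in p.items() if k not in("image","z_map")})
E
```

```text
pics
{'t': 0.0, 'joints': array([-1.43808354,  0.47778887,  0.02232151,  1.55639733, -0.01149544,
        1.10928844, -0.08309132]), 'joint_vel': array([-0.00025733, -0.00217006, -0.00049315, -0.00120713,  0.00084895,
       -0.00077852,  0.00119553]), 'joint_efforts': array([ 3.91505546e-04, -5.96460915e+01,  1.60828907e+00, -2.81184393e+01,
        1.24962162e-02,  9.56849341e-03, -1.29400439e-05]), 'eef_pos': array([0.16085035, 0.65497825, 0.23035574]), 'tool_rot': array([ 1.20091269e-01,  9.92762468e-01, -8.75979524e-04, -4.30061267e-05]), 'wrist_force': array([-0.53666019,  0.20670333,  0.44967758]), 'torque': array([ 0.03831329,  0.05762004, -0.01078797]), 'width': 0.0856128670395778}
side {'fx': 445.630787956025, 'fy': 445.630787956025, 'cx': 326.3715307452362, 'cy': 233.67554672197667, 'pose': array([[-0.86465198,  0.36355956, -0.34670074,  0.2584074 ],
       [-0.5023402 , -0.63338225,  0.58862658,  0.61107572],
       [-0.00559327,  0.68311886,  0.73028579,  0.79561706],
       [ 0.        ,  0.        ,  0.        ,  1.        ]]), 'shot': 1}
top {'fx': 605.48988410651, 'fy': 605.48988410651, 'cx': 319.45897794807644, 'cy': 251.44254351183662, 'pose': array([[-0.0047431 ,  0.98837476, -0.1519633 ,  0.40025032],
       [-0.99981579, -0.0018609 ,  0.01910301,  0.03647804],
       [ 0.01859815,  0.15202591,  0.98820151,  1.12976455],
       [ 0.        ,  0.        ,  0.        ,  1.        ]]), 'shot': 2}
wrist {'fx': 371.64829954431775, 'fy': 371.64829954431775, 'cx': 322.6630313304644, 'cy': 239.10394286174082, 'T_tool_cam': array([[-8.47449575e-04,  9.50848038e-01,  3.09656731e-01,
         7.93008512e-02],
       [ 9.99999583e-01,  7.00232272e-04,  5.86568033e-04,
         9.72978425e-04],
       [ 3.40905427e-04,  3.09657099e-01, -9.50848234e-01,
        -1.42475284e-01],
       [ 0.00000000e+00,  0.00000000e+00,  0.00000000e+00,
         1.00000000e+00]]), 'shot': 3}
```

View pics/side0.png

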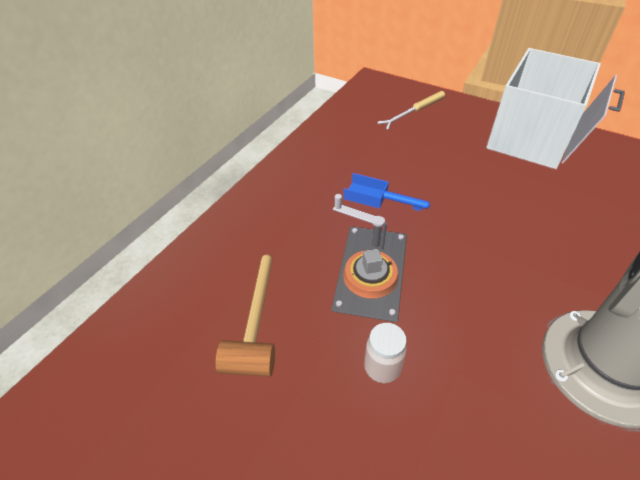

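View pics/top0.png

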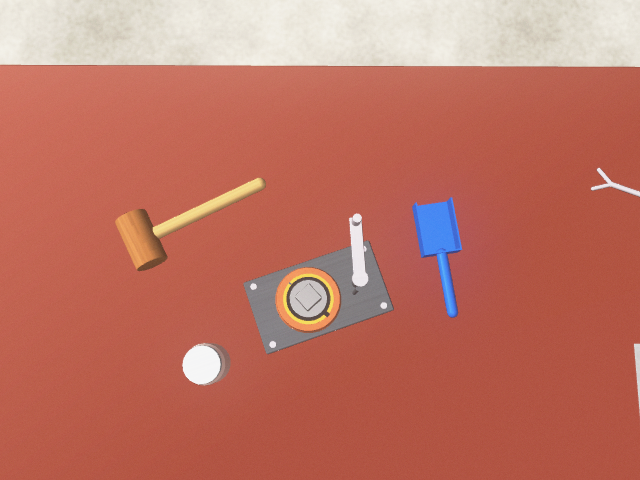

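View pics/wrist0.png

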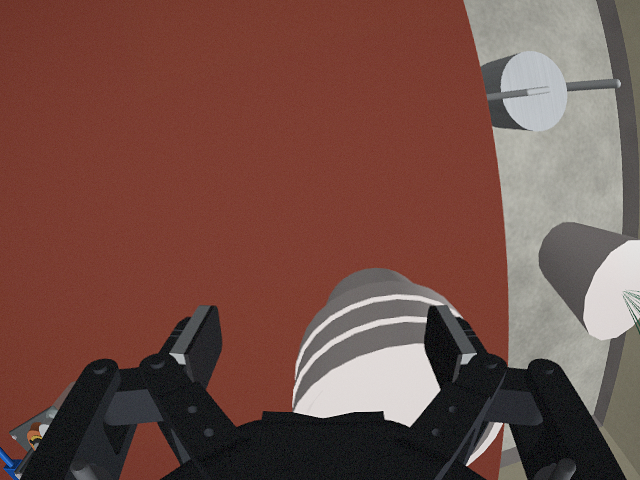

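```bash
cat > h.py <<'E'
import numpy as np, cv2
from bench import robot, vision, workorder, outline_of, place_of
from scipy.spatial.transform import Rotation as R
def ray(p,u,v):
    return np.array([(u-p["cx"])/p["fx"], -(v-p["cy"])/p["fy"], -1.0])
def at_depth(p,u,v,d):
    c=ray(p,u,v)*d; return (p["pose"]@np.r_[c,1])[:3]
def at_z(p,u,v,z):
    d=p["pose"][:3,:3]@ray(p,u,v); o=p["pose"][:3,3]; return o+d*(z-o[2])/d[2]
def pix(p,X):
    c=np.linalg.inv(p["pose"])@np.r_[X,1]; return np.array([p["cx"]+p["fx"]*c[0]/-c[2], p["cy"]-p["fy"]*c[1]/-c[2]])
def crop(p,u,v,r,name,s=6):
    im=p["image"][:,:,::-1]; u,v=int(u),int(v)
    c=im[max(0,v-r):v+r,max(0,u-r):u+r]; cv2.imwrite(name,cv2.resize(c,None,fx=s,fy=s,interpolation=cv2.INTER_CUBIC))
E
python3 - <<'E'
from h import *
hz=dict(plug_head=.057,ring_tab=.034,bush_mark=.032,bar_pivot=.087,bar_knob=.108,jar_mid=.052,mallet_mid=.03,scoop_mid=.015)
np.set_printoptions(precision=4,suppress=True)
for n in ["top","side"]:
    p=vision.camera(n)
    for q,z in hz.items():
        r=place_of(p,q)
        for a in r[:2]:
            u,v=a["centre"]; d=p["z_map"][int(round(v)),int(round(u))]
            print(n,q,round(a["confidence"],2),np.round([u,v],1),"z-plane",at_z(p,u,v,z),"depth",at_depth(p,u,v,d))
    if n=="top":
        for (u,v) in [(250,320),(150,350),(262,310),(308,296),(285,275),(360,280),(380,200)]:
            print(u,v,at_depth(p,u,v,p["z_map"][v,u]))
        crop(p,320,270,80,"pics/topc.png",5)
    else: crop(p,370,250,60,"pics/sidec.png",6)
E
```

```text
top plug_head 0.92 [310.7 298.8] z-plane [0.4804 0.0317 0.057 ] depth [0.4788 0.0318 0.0786]
top ring_tab 0.83 [329.1 315.5] z-plane [ 0.4519 -0.0015  0.034 ] depth [ 0.452  -0.0016  0.0311]
top bush_mark 0.68 [290.2 281.7] z-plane [0.5135 0.0688 0.032 ] depth [0.5133 0.0687 0.0338]
top bar_pivot 0.88 [357.7 281.4] z-plane [ 0.508  -0.0497  0.087 ] depth [ 0.5082 -0.0498  0.0849]
top bar_pivot 0.43 [310.2 295.3] z-plane [0.4842 0.0326 0.087 ] depth [0.4851 0.0326 0.0753]
top bar_knob 0.84 [358.5 221.1] z-plane [ 0.6101 -0.0508  0.108 ] depth [ 0.6078 -0.0498  0.1194]
top jar_mid 0.58 [203.9 365.8] z-plane [0.3645 0.2182 0.052 ] depth [0.3663 0.2093 0.1049]
top mallet_mid 0.97 [171.5 223.4] z-plane [0.6222 0.2877 0.03  ] depth [0.6203 0.2856 0.0391]
top scoop_mid 0.62 [440.8 254.1] z-plane [ 0.5662 -0.2119  0.015 ] depth [ 0.5643 -0.209   0.0277]
250 320 [ 0.4459  0.1443 -0.0042]
150 350 [ 0.3918  0.3262 -0.0002]
262 310 [0.4636 0.1212 0.0091]
308 296 [0.4836 0.0364 0.079 ]
285 275 [0.5284 0.0791 0.0086]
360 280 [ 0.5105 -0.0537  0.0867]
380 200 [ 0.6744 -0.1024 -0.0037]
side plug_head 0.94 [370.1 264.7] z-plane [0.4829 0.0476 0.057 ] depth [0.4799 0.0552 0.0669]
side ring_tab 0.98 [391.7 264.5] z-plane [0.449  0.0059 0.034 ] depth [0.45   0.0027 0.03  ]
side ring_tab 0.66 [371.  263.5] z-plane [0.4896 0.026  0.034 ] depth [0.4791 0.0527 0.0687]
side bush_mark 0.88 [350.2 275.2] z-plane [0.5147 0.0761 0.032 ] depth [0.515  0.0756 0.0313]
side bar_pivot 0.81 [377.9 224.6] z-plane [ 0.5096 -0.0408  0.087 ] depth [ 0.5092 -0.04    0.0879]
side bar_knob 0.89 [338.  196.9] z-plane [ 0.6197 -0.0561  0.108 ] depth [ 0.6133 -0.0443  0.1201]
side jar_mid 0.9 [386.1 350. ] z-plane [0.3695 0.2099 0.052 ] depth [0.3619 0.2376 0.1034]
side mallet_mid 0.59 [250.6 333.8] z-plane [0.6157 0.2981 0.03  ] depth [0.6093 0.3037 0.0437]
side scoop_mid 0.68 [385.2 192.5] z-plane [ 0.5695 -0.2228  0.015 ] depth [ 0.5634 -0.2066  0.0302]
```

View pics/topc.png

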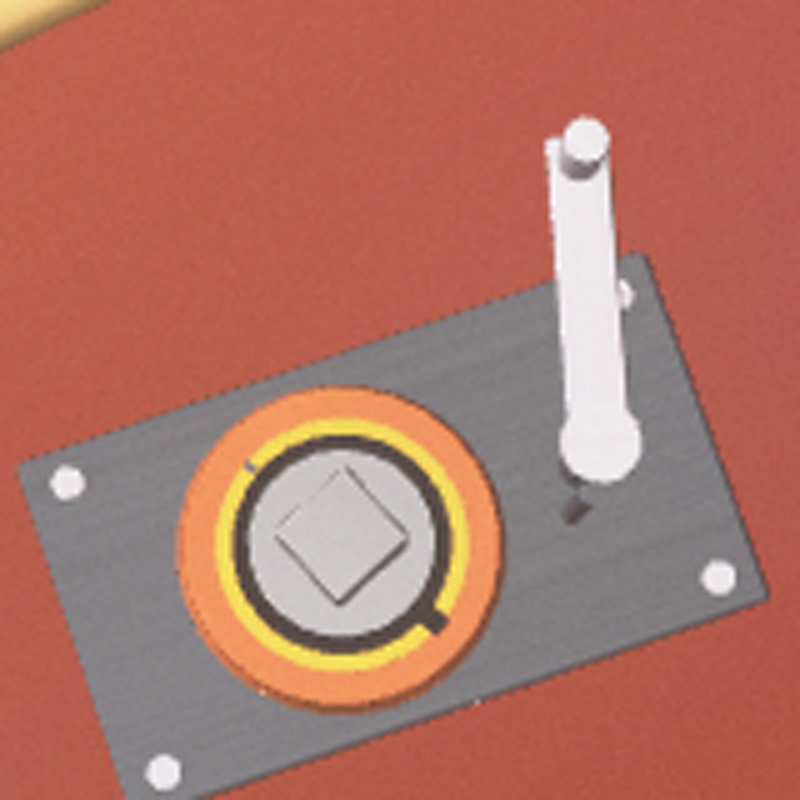

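View pics/sidec.png

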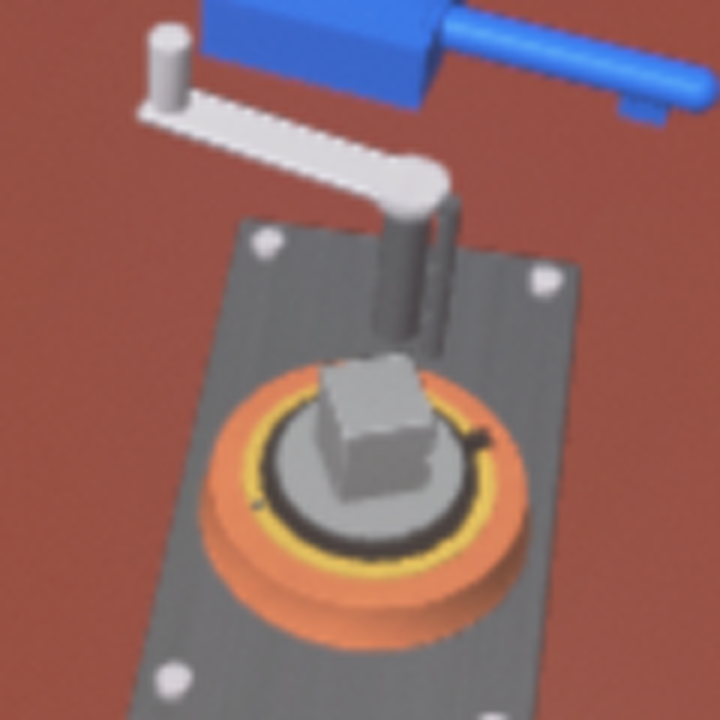

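```bash
cat > plug.py <<'E'
from h import *
np.set_printoptions(precision=4,suppress=True)
def cloud(p):
    v,u=np.mgrid[0:480,0:640]; d=p["z_map"]
    c=np.stack([(u-p["cx"])/p["fx"]*d,-(v-p["cy"])/p["fy"]*d,-d],-1)
    return c@p["pose"][:3,:3].T+p["pose"][:3,3]
def head(p,c0=(0.482,0.037),zl=(.070,.085)):
    X=cloud(p); m=(p["z_map"]>0)&(np.hypot(X[...,0]-c0[0],X[...,1]-c0[1])<.03)&(X[...,2]>zl[0])&(X[...,2]<zl[1])
    q=X[m]; r=cv2.minAreaRect((q[:,:2]*1000).astype(np.float32))
    return len(q),q.mean(0),r
if __name__=="__main__":
    for n in ["top","side"]:
        p=vision.camera(n); print(n,head(p))
        X=cloud(p)
        # knob top
        for nm,c0,zl,rad in [("knob",(.61,-.05),(.112,.13),.02),("bar",(.56,-.05),(.08,.095),.08),("flat hub",(.482,.037),(.02,.04),.07)]:
            m=(p["z_map"]>0)&(np.hypot(X[...,0]-c0[0],X[...,1]-c0[1])<rad)&(X[...,2]>zl[0])&(X[...,2]<zl[1])
            q=X[m]
            print(nm,len(q),q.mean(0),cv2.minAreaRect((q[:,:2]*1000).astype(np.float32)))
        from collections import Counter
        # pivot
        m=(np.hypot(X[...,0]-.51,X[...,1]+.047)<.014)&(X[...,2]>.08)&(X[...,2]<.1); print("piv",X[m].mean(0))
E
python3 plug.py
```

```text
top (378, array([0.4828, 0.0365, 0.0769]), ((482.8782653808594, 36.62800979614258), (33.62226104736328, 34.01133728027344), 42.95994567871094))
knob 72 [ 0.6127 -0.0468  0.1203] ((613.0933837890625, -46.798240661621094), (14.61765193939209, 14.969463348388672), 63.2268180847168)
bar 838 [ 0.5538 -0.0502  0.0879] ((557.4618530273438, -51.35453796386719), (129.46011352539062, 26.648767471313477), 2.0768368244171143)
flat hub 2545 [0.4819 0.0367 0.0318] ((482.7582092285156, 36.39402389526367), (113.21803283691406, 113.07426452636719), 0.1562502235174179)
piv [ 0.5108 -0.0499  0.088 ]
side (239, array([0.4827, 0.0402, 0.0771]), ((483.1721496582031, 38.17967224121094), (35.239112854003906, 36.71794128417969), 41.64137268066406))
knob 50 [ 0.6129 -0.0437  0.1194] ((614.1687622070312, -46.00149917602539), (13.669118881225586, 16.584381103515625), 29.635900497436523)
bar 427 [ 0.5534 -0.0476  0.0888] ((557.4398193359375, -50.208045959472656), (128.81646728515625, 28.690616607666016), 2.3512518405914307)
flat hub 1289 [0.4768 0.0521 0.0317] ((482.7921142578125, 40.19756317138672), (114.68341827392578, 112.24333190917969), 21.206636428833008)
piv [ 0.5101 -0.0468  0.0885]
```

>>> {"op": "carry_out", "data": {
  "steps": [
    [[-0.977,-0.635,0,0,0,-0.15,0],[-0.977,-0.635,0,0,0,-0.15,0],[-0.977,-0.635,0,0,0,-0.3156,0],[-0.977,-0.635,0,0,0,-0.3156,0],[-0.977,-0.635,0,0,0,-0.3156,0],[-0.977,-0.635,0,0,0,-0.3156,0],[-0.977,-0.635,0,0,0,-0.3156,0],[-0.977,-0.635,0,0,0,-0.3156,0],[-0.977,-0.635,0,0,0,-0.3156,0],[-0.977,-0.635,0,0,0,-0.3156,0],[-0.977,-0.635,0,0,0,-0.3156,0]]
  ]
}}

```text
t: 2.52
eef_pos: [0.3996, 0.4012, 0.2312]
tool_rot: [-0.367, 0.93, 0.0, -0.0]
wrist_force: [0.7, -0.5, 0.4]
width: 0.0855
```

```bash
cat > st.py <<'E'
from h import *
import sys
np.set_printoptions(precision=4,suppress=True)
def state():
    s=robot.sense(); M=R.from_quat(s["tool_rot"]).as_matrix()
    print("t",s["t"],"j",s["joints"],"pos",s["eef_pos"],"yawY",np.degrees(np.arctan2(M[1,1],M[0,1])),"zax",M[:,2],"F",s["wrist_force"],"T",s["torque"],"w",s["width"])
    return s,M
def to(target,yaw=None):
    s,M=state()
    d=M.T@(np.array(target)-s["eef_pos"])/0.3
    print("shift",d)
    if yaw is not None:
        c,sn=np.cos(np.radians(yaw)),np.sin(np.radians(yaw))
        y=np.array([c,sn,0]);z=np.array([0,0,-1.]);x=np.cross(y,z)
        T=np.stack([x,y,z],1)
        print("turn",R.from_matrix(M.T@T).as_rotvec()/np.pi)
if __name__=="__main__":
    a=[float(x) for x in sys.argv[1:]]
    if len(a)>=3: to(a[:3],a[3] if len(a)>3 else None)
    else: state()
E
python3 st.py .4828 .0375 .16 133
```

```text
t 2.525 j [-0.8402  0.3016 -0.0702  1.8164  0.0242  1.0245  1.4027] pos [0.3996 0.4012 0.2312] yawY 133.07796823472427 zax [-0.0002 -0.     -1.    ] F [ 0.6988 -0.4832  0.3752] T [ 0.0209 -0.0139 -0.0271] w 0.08548186992749701
shift [ 0.6254 -1.0748  0.2374]
turn [ 0.     -0.      0.0004]
```

>>> {"op": "carry_out", "data": {
  "steps": [
    [[0.625,-1.0,0.1,0,0,0,0],[0.625,-1.0,0.1,0,0,0,0],[0.625,-1.0,0.1,0,0,0,0],[0.625,-1.0,0.1,0,0,0,0],[0.625,-1.0,0.1,0,0,0,0],[0.625,-1.0,0.1,0,0,0,0],[0.625,-1.0,0.1,0,0,0,0],[0.625,-1.0,0.1,0,0,0,0],[0.625,-1.0,0.1,0,0,0,0],[0.625,-1.0,0.1,0,0,0,0]]
  ]
}}

```text
t: 3.78
eef_pos: [0.4676, 0.0545, 0.2013]
tool_rot: [-0.368, 0.93, 0.0, 0.0]
wrist_force: [-0.9, -0.1, 0.7]
width: 0.0855
```

```bash
python3 - <<'E'
from st import *
s,M=state()
p=vision.camera("wrist"); cv2.imwrite("pics/w1.png",p["image"][:,:,::-1])
p2=vision.camera("side"); crop(p2,370,220,90,"pics/s1.png",4)
# wrist cloud
v,u=np.mgrid[0:480,0:640].astype(float); d=p["z_map"]
a=(u-p["cx"])/p["fx"]; b=(v-p["cy"])/p["fy"]; th=np.hypot(a,b); k=np.where(th>1e-6,np.tan(th)/th,1)
c=np.stack([a*k*d,-b*k*d,-d],-1)
T=p["T_tool_cam"]; X=c@T[:3,:3].T+T[:3,3]; W=X@M.T+s["eef_pos"]
for nm,c0,zl,r in [("head",(.483,.037),(.068,.088),.035),("hub",(.483,.037),(.026,.038),.07),("bar",(.56,-.05),(.08,.095),.08),("knob",(.612,-.047),(.112,.13),.02)]:
    m=(d>0)&(th<1.3)&(np.hypot(W[...,0]-c0[0],W[...,1]-c0[1])<r)&(W[...,2]>zl[0])&(W[...,2]<zl[1])
    q=W[m]
    if len(q)>5: print(nm,len(q),q.mean(0),cv2.minAreaRect((q[:,:2]*1000).astype(np.float32)))
E
python3 st.py .4828 .0375 .1 133
```

```text
t 3.775 j [-0.3637  0.1737  0.1291  2.0678 -0.0287  0.9016  2.1049] pos [0.4676 0.0545 0.2013] yawY 133.1355406315938 zax [ 0.      0.0003 -1.    ] F [-0.9369 -0.0663  0.6518] T [ 0.0794 -0.0214 -0.0221] w 0.08550259492348306
head 2053 [0.4826 0.0363 0.0774] ((484.0445556640625, 36.809669494628906), (35.056087493896484, 34.170188903808594), 41.952781677246094)
hub 8180 [0.4795 0.0348 0.0313] ((483.6994323730469, 37.01991271972656), (115.2611083984375, 114.7519302368164), 66.56053924560547)
bar 3737 [ 0.5494 -0.0497  0.089 ] ((557.7535400390625, -48.34577560424805), (130.39080810546875, 28.875123977661133), 5.699357032775879)
knob 368 [ 0.6115 -0.0459  0.1199] ((613.3203125, -46.541263580322266), (15.5370454788208, 16.200592041015625), 70.30174255371094)
t 3.875 j [-0.3633  0.1737  0.1296  2.0678 -0.0286  0.9016  2.105 ] pos [0.4677 0.0541 0.2013] yawY 133.0918926981569 zax [ 0.0001  0.0001 -1.    ] F [-0.2412 -0.2809  0.539 ] T [0.0387 0.0065 0.0321] w 0.0852687740291617
shift [ 0.001  -0.0749  0.3377]
turn [0.     0.     0.0005]
```

View pics/w1.png

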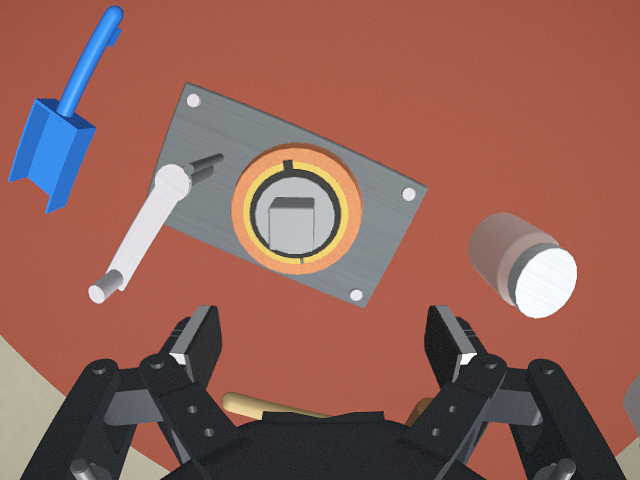

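View pics/s1.png

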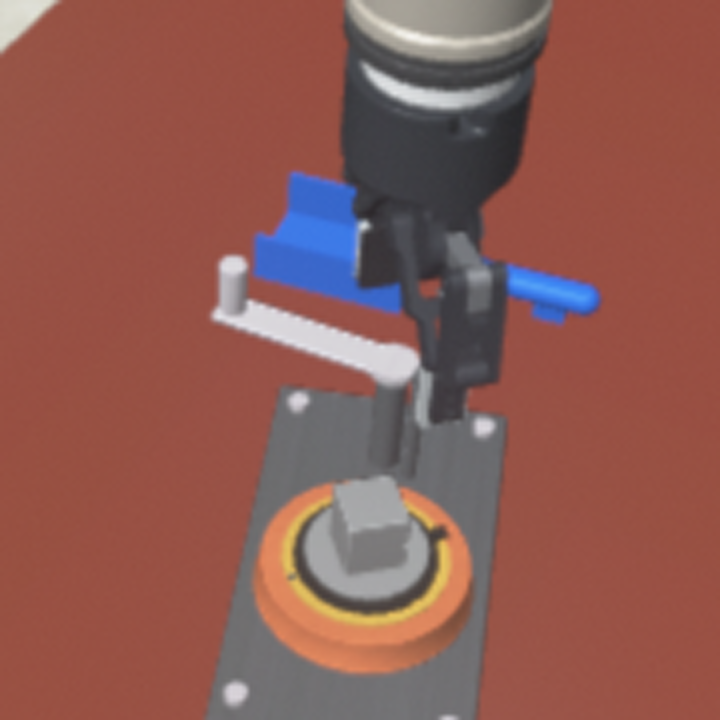

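>>> {"op": "carry_out", "data": {
  "steps": [
    [[0.0,-0.0765,0.1,0,0,0,0],[0.0,-0.0765,0.2,0,0,0,0],[0.0,-0.0765,0.3,0,0,0,0],[0.0,-0.0765,0.4,0,0,0,0],[0.0,-0.0765,0.47,0,0,0,0],[0.0,-0.0765,0.514,0,0,0,0],[0.0,-0.0765,0.514,0,0,0,0],[0.0,-0.0765,0.514,0,0,0,0]]
  ]
}}

```text
t: 4.88
eef_pos: [0.484, 0.0367, 0.0478]
tool_rot: [-0.367, 0.93, -0.0, 0.001]
wrist_force: [0.4, 0.2, -0.0]
width: 0.0855
```

```bash
python3 st.py .483 .0372 .047 132.5
```

```text
t 4.875 j [-0.2962  0.4453  0.1117  2.1504 -0.0922  0.549   2.2048] pos [0.484  0.0367 0.0478] yawY 133.01346111746625 zax [ 0.0012  0.0003 -1.    ] F [ 0.3719  0.1828 -0.0488] T [-0.025  -0.0375 -0.0026] w 0.08548913865924894
shift [0.0013 0.0034 0.0025]
turn [-0.0002  0.0003  0.0029]
```

>>> {"op": "carry_out", "data": {
  "steps": [
    [[0.001,0.003,0.0025,0,0,0,130],[0.001,0.003,0.0025,0,0,0,130],[0.001,0.003,0.0025,0,0,0,255],[0.001,0.003,0.0025,0,0,0,255],[0.001,0.003,0.0025,0,0,0,255],[0.001,0.003,0.0025,0,0,0,255],[0.001,0.003,0.0025,0,0,0,255],[0.001,0.003,0.0025,0,0,0,255]]
  ],
  "squeeze": 80
}}

```text
t: 5.88
eef_pos: [0.4834, 0.0366, 0.047]
tool_rot: [-0.366, 0.931, -0.0, 0.001]
wrist_force: [0.4, -2.4, 5.2]
width: 0.0329
```

```bash
python3 st.py .483 .0372 .047 132.5
python3 - <<'E'
from h import *
p=vision.camera("side"); crop(p,370,240,60,"pics/s2.png",6)
p=vision.camera("wrist"); cv2.imwrite("pics/w2.png",p["image"][:,:,::-1])
E
```

```text
t 5.875 j [-0.2968  0.4458  0.1121  2.1523 -0.0923  0.5462  2.2038] pos [0.4834 0.0366 0.047 ] yawY 132.95359989737028 zax [ 0.0015 -0.     -1.    ] F [ 0.3955 -2.3722  5.2069] T [-0.2345  0.1238 -0.0385] w 0.032881623587178305
shift [-0.0005  0.0024  0.0001]
turn [-0.0003  0.0004  0.0025]
```

View pics/s2.png

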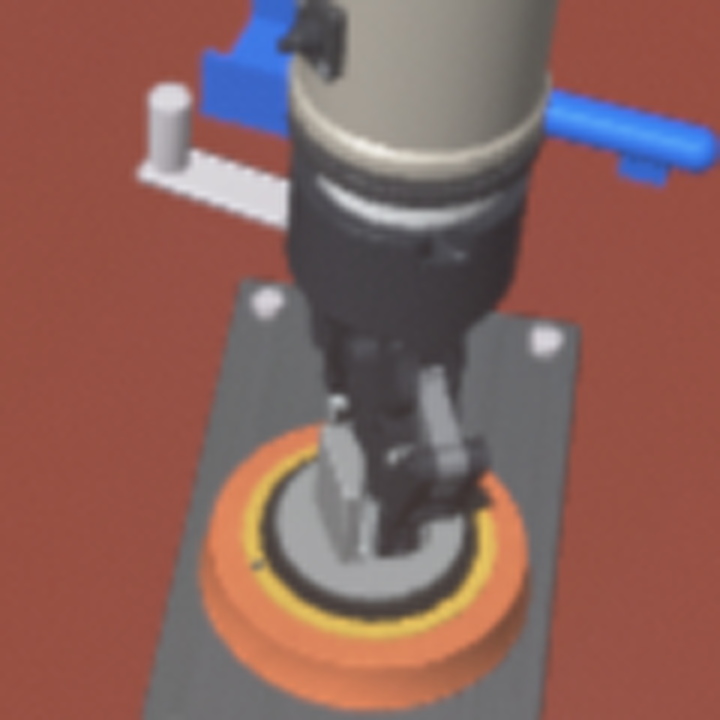

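View pics/w2.png

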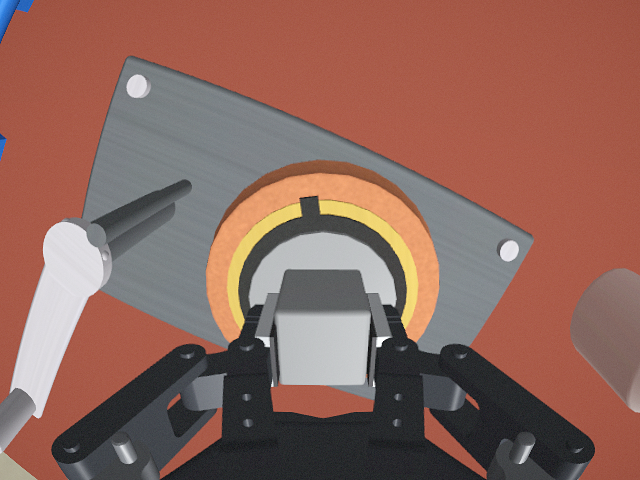

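>>> {"op": "carry_out", "data": {
  "steps": [
    [[0,0,0,0,0,0.04,255],[0,0,0.0005,0,0,0.08,255],[0,0,0.0005,0,0,0.12,255],[0,0,0.001,0,0,0.16,255],[0,0,0.001,0,0,0.2,255],[0,0,0.0015,0,0,0.24,255],[0,0,0.0015,0,0,0.28,255],[0,0,0.002,0,0,0.32,255],[0,0,0.002,0,0,0.36,255],[0,0,0.002,0,0,0.4,255],[0,0,0.002,0,0,0.44,255],[0,0,0.002,0,0,0.44,255]]
  ]
}}

```text
t: 7.48
eef_pos: [0.4837, 0.0368, 0.0463]
tool_rot: [0.31, 0.951, 0.0, 0.001]
wrist_force: [0.6, -2.0, 5.4]
width: 0.033
```

```bash
python3 st.py
python3 - <<'E'
from h import *
p=vision.camera("side"); crop(p,370,240,60,"pics/s3.png",6)
s=robot.sense();p=vision.camera("wrist"); cv2.imwrite("pics/w3.png",p["image"][:,:,::-1])
for q in ["ring_tab","bush_mark"]: print(q,[(a["confidence"],a["centre"]) for a in place_of(p,q)][:2])
E
python3 st.py
```

```text
t 7.475 j [-0.5935  0.4912  0.4826  2.1713 -0.4194  0.5658  1.1383] pos [0.4837 0.0368 0.0463] yawY 53.827424158584016 zax [ 0.0023 -0.0003 -1.    ] F [ 0.6135 -1.9637  5.3781] T [-0.2212 -0.1902 -0.0475] w 0.03296823197718435
ring_tab []
bush_mark [(0.82, [409.7, 303.2])]
t 7.675 j [-0.5924  0.491   0.4815  2.1713 -0.419   0.5657  1.1392] pos [0.4836 0.0368 0.0463] yawY 53.891630028193084 zax [ 0.0022  0.0001 -1.    ] F [ 1.524  -1.6964  6.3037] T [-0.2322 -0.2857 -0.0406] w 0.03305654451391956
```

View pics/w3.png

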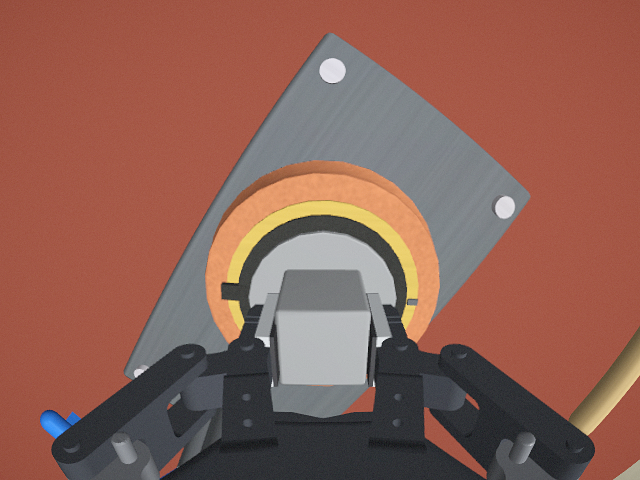

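>>> {"op": "carry_out", "data": {
  "steps": [
    [[0,0,0,0,0,0.03,255],[0,0,0,0,0,0.06,255],[0,0,0,0,0,0.09,255],[0,0,0,0,0,0.09,255]]
  ]
}}

```text
t: 8.18
eef_pos: [0.4837, 0.0368, 0.0462]
tool_rot: [0.441, 0.898, 0.0, 0.001]
wrist_force: [1.6, -1.6, 6.2]
width: 0.0328
```

```bash
python3 st.py
```

```text
t 8.175 j [-0.6511  0.5089  0.5581  2.1747 -0.4903  0.5784  0.926 ] pos [0.4837 0.0368 0.0462] yawY 37.71599082865146 zax [ 0.0023 -0.0003 -1.    ] F [ 1.6141 -1.5732  6.2222] T [-0.271  -0.6198 -0.039 ] w 0.03279386165564999
```

>>> {"op": "carry_out", "data": {
  "steps": [
    [[0,0,0.0005,0,0,0.025,255],[0,0,0.0005,0,0,0.05,255],[0,0,0.0005,0,0,0.05,255]]
  ]
}}

```text
t: 8.55
eef_pos: [0.4837, 0.0368, 0.0461]
tool_rot: [0.51, 0.86, 0.0, 0.001]
wrist_force: [2.2, -1.9, 6.0]
width: 0.0329
```

```bash
python3 st.py
```

```text
t 8.55 j [-0.6822  0.5204  0.5999  2.1765 -0.5304  0.587   0.8084] pos [0.4837 0.0368 0.0461] yawY 28.733661695715693 zax [ 0.0023 -0.0002 -1.    ] F [ 2.1553 -1.9412  5.9586] T [-0.3043 -0.5643 -0.0104] w 0.03288274499408606
```

>>> {"op": "carry_out", "data": {
  "steps": [
    [[0,0,0.0005,0,0,0.025,255],[0,0,0.0005,0,0,0.025,255]]
  ]
}}

```text
t: 8.8
eef_pos: [0.4838, 0.0368, 0.0461]
tool_rot: [0.543, 0.84, 0.001, 0.001]
wrist_force: [1.2, -1.7, 7.6]
width: 0.0328
```

```bash
python3 st.py
```

```text
t 8.8 j [-0.6974  0.5265  0.6206  2.1773 -0.5507  0.5917  0.7497] pos [0.4838 0.0368 0.0461] yawY 24.228618723518725 zax [ 0.0024 -0.     -1.    ] F [ 1.198  -1.7415  7.5798] T [-0.2852 -0.511   0.0338] w 0.032822914608525
```

>>> {"op": "carry_out", "data": {
  "steps": [
    [[0,0,0.0005,0,0,0.02,255],[0,0,0.0005,0,0,0.04,255],[0,0,0.0005,0,0,0.04,255]]
  ]
}}

```text
t: 9.18
eef_pos: [0.4838, 0.0368, 0.0459]
tool_rot: [0.595, 0.804, 0.001, 0.001]
wrist_force: [1.4, -2.2, 9.2]
width: 0.033
```

```bash
python3 st.py
```

```text
t 9.175 j [-0.7219  0.5371  0.654   2.1788 -0.5832  0.6     0.6558] pos [0.4838 0.0368 0.0459] yawY 17.04113523914715 zax [ 0.0024 -0.0001 -1.    ] F [ 1.3972 -2.2437  9.239 ] T [-0.3407 -0.438   0.0058] w 0.03295339492364909
```

>>> {"op": "carry_out", "data": {
  "steps": [
    [[0,0,0.0,0,0,0.02,255],[0,0,0.0,0,0,0.02,255],[0,0,0.0,0,0,0.02,255]]
  ]
}}

```text
t: 9.55
eef_pos: [0.4838, 0.0367, 0.046]
tool_rot: [0.619, 0.785, 0.001, 0.001]
wrist_force: [1.5, -1.1, 8.0]
width: 0.0332
```

```bash
python3 st.py
```

```text
t 9.55 j [-0.7336  0.5425  0.6704  2.1794 -0.5991  0.6044  0.6091] pos [0.4838 0.0367 0.046 ] yawY 13.472967627431792 zax [ 0.0025  0.     -1.    ] F [ 1.5128 -1.065   8.0169] T [-0.3766 -0.5006  0.0276] w 0.033187486756846865
```

>>> {"op": "carry_out", "data": {
  "steps": [
    [[0,0,0.0,0,0,0.02,255],[0,0,0.0,0,0,0.04,255],[0,0,0.0,0,0,0.04,255]]
  ]
}}

```text
t: 9.93
eef_pos: [0.4838, 0.0367, 0.0459]
tool_rot: [0.668, 0.745, 0.001, 0.001]
wrist_force: [1.4, -0.8, 7.3]
width: 0.0328
```

```bash
python3 st.py
```

```text
t 9.925 j [-0.7579  0.5544  0.7041  2.1807 -0.6316  0.6142  0.5144] pos [0.4838 0.0367 0.0459] yawY 6.238153649884802 zax [ 0.0024 -0.0002 -1.    ] F [ 1.4124 -0.8199  7.3172] T [-0.4039 -0.5682  0.0785] w 0.03282496209903903
```

>>> {"op": "carry_out", "data": {
  "steps": [
    [[0,0,0.0,0,0,0.02,255],[0,0,0.0,0,0,0.04,255],[0,0,0.0,0,0,0.04,255]]
  ]
}}

```text
t: 10.3
eef_pos: [0.4839, 0.0367, 0.0458]
tool_rot: [0.713, 0.701, 0.001, 0.001]
wrist_force: [1.2, -1.8, 6.8]
width: 0.0331
```

```bash
python3 st.py
```

```text
t 10.3 j [-0.7813  0.567   0.7372  2.1819 -0.6638  0.6248  0.42  ] pos [0.4839 0.0367 0.0458] yawY -0.9599290215892162 zax [ 0.0025 -0.0004 -1.    ] F [ 1.1884 -1.8082  6.8078] T [-0.3672 -0.6445 -0.0067] w 0.03307115544279985
```

>>> {"op": "carry_out", "data": {
  "steps": [
    [[0,0,0.0,0,0,0.02,255],[0,0,0.0,0,0,0.04,255],[0,0,0.0,0,0,0.04,255]]
  ]
}}

```text
t: 10.68
eef_pos: [0.4839, 0.0367, 0.0458]
tool_rot: [0.756, 0.655, 0.001, 0.001]
wrist_force: [2.4, -2.1, 5.5]
width: 0.0325
```

```bash
python3 st.py
```

```text
t 10.675 j [-0.8041  0.5804  0.7701  2.1831 -0.6959  0.6364  0.3255] pos [0.4839 0.0367 0.0458] yawY -8.155960477033796 zax [ 0.0025 -0.0005 -1.    ] F [ 2.4039 -2.052   5.4891] T [-0.4875 -0.6889  0.0806] w 0.0325411292943
```

>>> {"op": "carry_out", "data": {
  "steps": [
    [[0,0,0.0,0,0,0.02,255],[0,0,0.0,0,0,0.04,255],[0,0,0.0,0,0,0.04,255]]
  ]
}}

```text
t: 11.05
eef_pos: [0.4839, 0.0366, 0.0458]
tool_rot: [0.795, 0.606, 0.001, 0.001]
wrist_force: [2.0, -2.8, 5.0]
width: 0.0327
```

```bash
python3 st.py
```

```text
t 11.05 j [-0.8262  0.5947  0.8027  2.1843 -0.7279  0.649   0.2307] pos [0.4839 0.0366 0.0458] yawY -15.36433927439137 zax [ 0.0025 -0.0007 -1.    ] F [ 1.9614 -2.8335  5.0124] T [-0.5001 -0.7804 -0.0475] w 0.032738278229856976
```

>>> {"op": "carry_out", "data": {
  "steps": [
    [[0,0,0.0,0,0,0.02,255],[0,0,0.0,0,0,0.04,255],[0,0,0.0,0,0,0.04,255]]
  ]
}}

```text
t: 11.42
eef_pos: [0.4839, 0.0366, 0.0457]
tool_rot: [0.832, 0.555, 0.001, 0.001]
wrist_force: [1.9, -1.7, 5.1]
width: 0.033
```

Run:
```python
from st import *
state()
p=vision.camera("wrist"); cv2.imwrite("pics/w4.png",p["image"][:,:,::-1])
state()
```

```text
t 11.425 j [-0.8477  0.61    0.8347  2.1854 -0.7594  0.6625  0.1357] pos [0.4839 0.0366 0.0457] yawY -22.54907085084348 zax [ 0.0025 -0.0009 -1.    ] F [ 1.8532 -1.6781  5.1002] T [-0.5682 -0.8812  0.0203] w 0.032978637579573936
t 11.475 j [-0.8475  0.6099  0.8346  2.1854 -0.7593  0.6625  0.136 ] pos [0.4839 0.0366 0.0457] yawY -22.525539697600394 zax [ 0.0025 -0.0008 -1.    ] F [ 3.8624 -2.4461  4.0316] T [-0.5735 -0.9108  0.018 ] w 0.03260898068181005
```

View pics/w4.png

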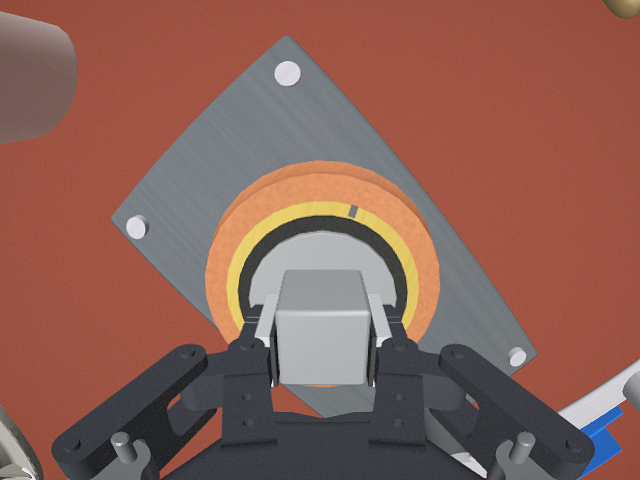

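>>> {"op": "carry_out", "data": {
  "steps": [
    [[0,0,0.0,0,0,0.02,255],[0,0,0.0,0,0,0.04,255],[0,0,0.0,0,0,0.04,255]]
  ]
}}

```text
t: 11.85
eef_pos: [0.4838, 0.0366, 0.0456]
tool_rot: [0.865, 0.502, 0.001, 0.001]
wrist_force: [4.0, -3.7, 4.2]
width: 0.0333
```

```bash
python3 st.py
```

```text
t 11.85 j [-0.8684  0.626   0.8665  2.1865 -0.7907  0.6771  0.04  ] pos [0.4838 0.0366 0.0456] yawY -29.752485220825896 zax [ 0.0025 -0.001  -1.    ] F [ 3.9608 -3.6746  4.1584] T [-0.7663 -1.2088  0.0107] w 0.033283860598801354
```

>>> {"op": "carry_out", "data": {
  "steps": [
    [[0,0,0.0,0,0,0.02,255],[0,0,0.0,0,0,0.04,255],[0,0,0.0,0,0,0.04,255]]
  ]
}}

```text
t: 12.22
eef_pos: [0.4838, 0.0365, 0.0456]
tool_rot: [0.895, 0.446, 0.001, 0.001]
wrist_force: [4.5, -2.4, 3.7]
width: 0.0328
```

```bash
python3 st.py
```

```text
t 12.225 j [-0.8882  0.643   0.8977  2.1874 -0.8215  0.6927 -0.0563] pos [0.4838 0.0365 0.0456] yawY -36.963551451906 zax [ 0.0025 -0.0011 -1.    ] F [ 4.5222 -2.3519  3.7319] T [-0.7846 -1.302   0.0312] w 0.03277693451126851
```

>>> {"op": "carry_out", "data": {
  "steps": [
    [[0,0,0.0,0,0,0.02,255],[0,0,0.0,0,0,0.04,255],[0,0,0.0,0,0,0.04,255]]
  ]
}}

```text
t: 12.6
eef_pos: [0.4838, 0.0365, 0.0456]
tool_rot: [0.921, 0.39, 0.001, 0.001]
wrist_force: [5.2, -3.5, 3.6]
width: 0.0333
```

```bash
python3 st.py
```

```text
t 12.6 j [-0.9072  0.6607  0.9283  2.1883 -0.8511  0.7094 -0.1526] pos [0.4838 0.0365 0.0456] yawY -44.107346184766165 zax [ 0.0023 -0.0014 -1.    ] F [ 5.2422 -3.483   3.5537] T [-0.8767 -1.2524  0.2988] w 0.033341979278558954
```

>>> {"op": "carry_out", "data": {
  "steps": [
    [[0,0,0.0,0,0,0.0125,255],[0,0,0.0,0,0,0.025,255],[0,0,0.0,0,0,0.025,255]]
  ]
}}

```text
t: 12.98
eef_pos: [0.4838, 0.0365, 0.0456]
tool_rot: [0.935, 0.354, 0.001, 0.001]
wrist_force: [4.7, -3.1, 4.1]
width: 0.0328
```

Run:
```python
from st import *
state()
p=vision.camera("side"); crop(p,370,250,60,"pics/s5.png",6)
for q in ["ring_tab","bush_mark"]: print(q,[(a["confidence"],a["centre"]) for a in place_of(p,q)][:2])
p=vision.camera("top"); crop(p,320,270,60,"pics/t5.png",6)
for q in ["ring_tab","bush_mark"]: print(q,[(a["confidence"],a["centre"]) for a in place_of(p,q)][:2])
```

```text
t 12.975 j [-0.9184  0.6721  0.9469  2.1888 -0.8695  0.7203 -0.2133] pos [0.4838 0.0365 0.0456] yawY -48.590395533050916 zax [ 0.0022 -0.0014 -1.    ] F [ 4.7024 -3.0844  4.1081] T [-0.9519 -1.2756  0.375 ] w 0.03283914855053435
ring_tab [(0.77, [391.5, 268.0])]
bush_mark [(0.92, [352.0, 276.3])]
ring_tab []
bush_mark []
```

View pics/s5.png

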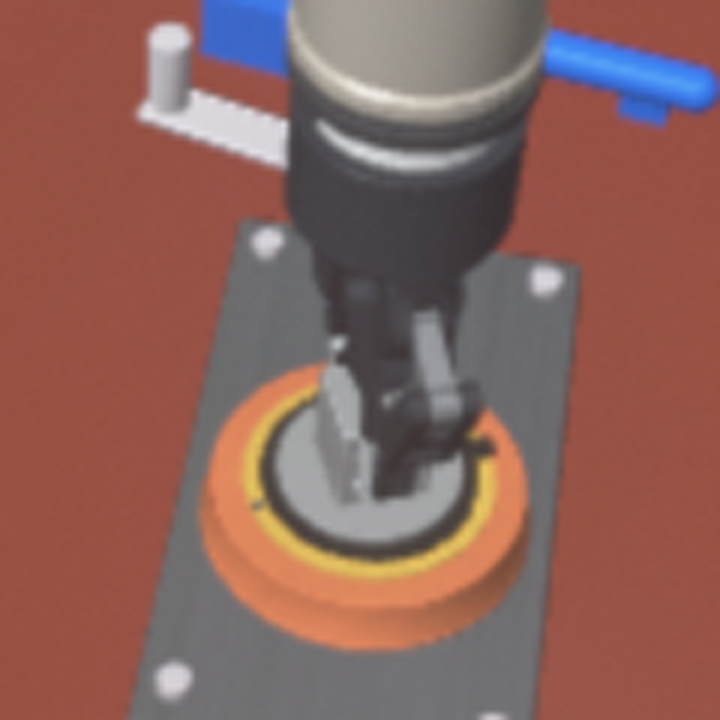

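View pics/t5.png

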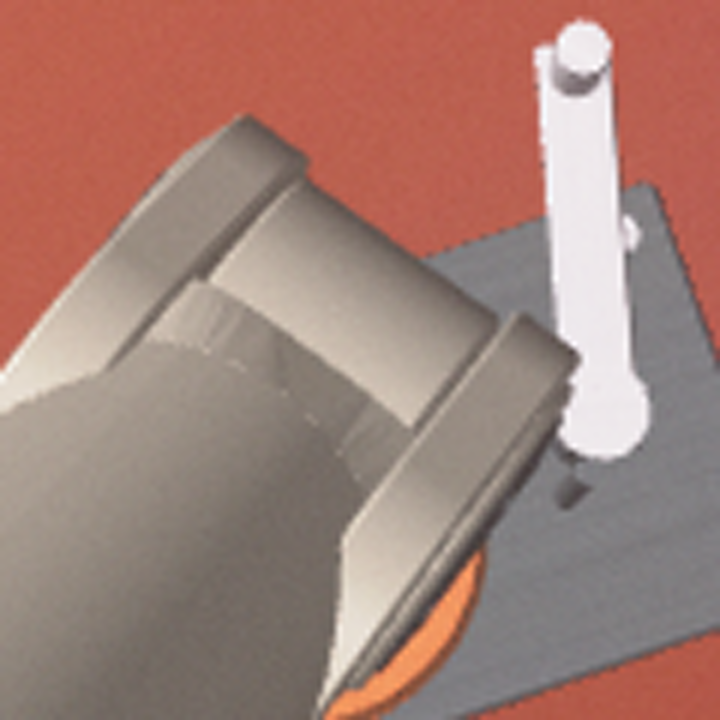

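>>> {"op": "carry_out", "data": {
  "steps": [
    [[0,0,0.0,0,0,0.01,255],[0,0,0.0,0,0,0.02,255],[0,0,0.0,0,0,0.02,255]]
  ]
}}

```text
t: 13.65
eef_pos: [0.4838, 0.0364, 0.0456]
tool_rot: [0.946, 0.324, 0.001, 0.001]
wrist_force: [4.0, -3.2, 2.4]
width: 0.033
```

Run:
```python
from st import *
state()
p=vision.camera("side"); crop(p,370,250,60,"pics/s6.png",6)
for q in ["ring_tab","bush_mark"]: print(q,[(a["confidence"],a["centre"]) for a in place_of(p,q)][:2])
state()
```

```text
t 13.65 j [-0.9272  0.6814  0.9618  2.1892 -0.8841  0.7292 -0.2622] pos [0.4838 0.0364 0.0456] yawY -52.189280932775375 zax [ 0.0024 -0.0014 -1.    ] F [ 4.031  -3.1584  2.3736] T [-0.9242 -1.3027  0.3797] w 0.03302188203125416
ring_tab [(0.91, [388.1, 267.5])]
bush_mark [(0.96, [351.2, 273.0])]
t 13.8 j [-0.9271  0.6813  0.9616  2.1892 -0.8839  0.7292 -0.262 ] pos [0.4838 0.0365 0.0456] yawY -52.16735524621062 zax [ 0.0023 -0.0014 -1.    ] F [ 4.8932 -4.3135  2.9986] T [-1.0222 -1.2309  0.3674] w 0.033160906862026676
```

View pics/s6.png

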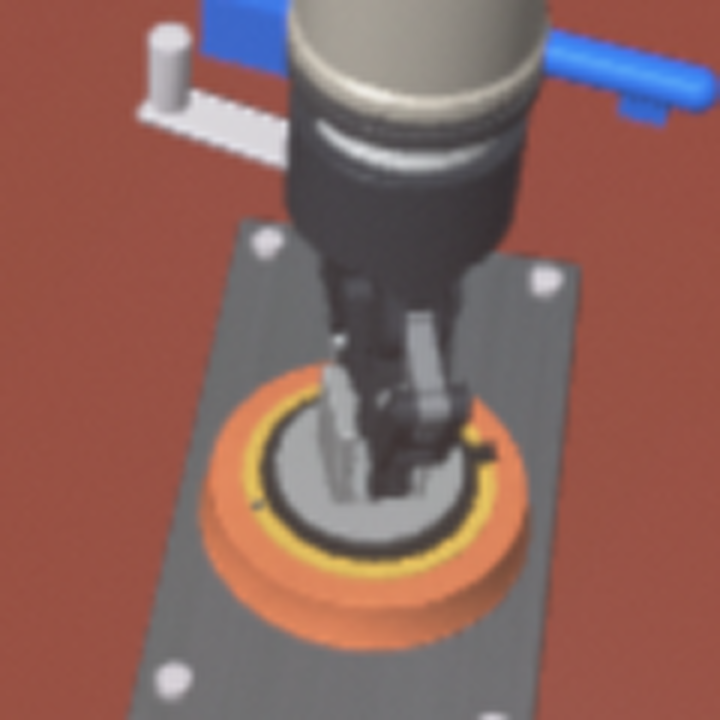

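>>> {"op": "carry_out", "data": {
  "steps": [
    [[0,0,0,0,0,-0.008,255],[0,0,0,0,0,-0.015,255],[0,0,0,0,0,-0.015,0],[0,0,0,0,0,-0.015,0],[0,0,0,0,0,-0.015,0],[0,0,0,0,0,-0.015,0],[0,0,0,0,0,-0.015,0],[0,0,-0.2,0,0,-0.015,0],[0,0,-0.4,0,0,-0.015,0],[0,0,-0.55,0,0,-0.015,0],[-0.3,0,-0.55,0,0,-0.015,0],[-0.5,0,-0.55,0,0,-0.015,0],[-0.7,0,-0.55,0,0,-0.015,0],[-0.7,0,-0.55,0,0,-0.015,0]]
  ]
}}

```text
t: 15.55
eef_pos: [0.329, -0.0753, 0.2086]
tool_rot: [0.938, 0.347, -0.006, -0.005]
wrist_force: [0.4, -0.8, -0.5]
width: 0.0856
```

```bash
python3 - <<'E'
from st import *
s,M=state()
p=vision.camera("top"); crop(p,320,270,60,"pics/t7.png",6)
for q in ["ring_tab","bush_mark","bar_pivot","bar_knob"]: 
    r=place_of(p,q)
    for a in r[:1]: print(q,a["confidence"],a["centre"],at_z(p,*a["centre"],dict(ring_tab=.034,bush_mark=.032,bar_pivot=.090,bar_knob=.122)[q]))
p=vision.camera("side"); crop(p,370,250,60,"pics/s7.png",6)
for q in ["ring_tab","bush_mark"]: 
    r=place_of(p,q)
    for a in r[:1]: print(q,a["confidence"],a["centre"],at_z(p,*a["centre"],.033))
E
python3 plug.py
```

```text
t 15.55 j [-1.0779 -0.2974  0.9897  2.3459  0.2885  0.9952 -1.1349] pos [ 0.329  -0.0753  0.2086] yawY -49.42403857990701 zax [-0.0136  0.0049 -0.9999] F [ 0.4186 -0.7993 -0.512 ] T [0.0379 0.031  0.0435] w 0.08556524174719668
ring_tab 0.97 [324.3, 317.8] [0.4478 0.0071 0.034 ]
bush_mark 0.81 [288.0, 282.0] [0.5129 0.0728 0.032 ]
bar_pivot 0.86 [359.2, 277.3] [ 0.5148 -0.0521  0.09  ]
bar_knob 0.59 [356.7, 218.1] [ 0.6125 -0.0466  0.122 ]
ring_tab 0.8 [392.6, 268.5] [0.4429 0.0144 0.033 ]
bush_mark 0.64 [392.4, 266.2] [0.4459 0.0087 0.033 ]
top (377, array([0.4829, 0.0366, 0.0754]), ((482.92022705078125, 36.629112243652344), (33.82271194458008, 33.77543258666992), 41.026084899902344))
knob 72 [ 0.6127 -0.0468  0.1202] ((612.69384765625, -47.144248962402344), (13.619684219360352, 14.165603637695312), 86.34378051757812)
bar 845 [ 0.5539 -0.0502  0.0881] ((557.4930419921875, -51.12230682373047), (131.18479919433594, 26.593320846557617), 2.0529568195343018)
flat hub 2679 [0.4819 0.0366 0.032 ] ((482.7201843261719, 36.40388488769531), (112.97366333007812, 112.92964935302734), 0.04942826181650162)
piv [ 0.511  -0.0499  0.0881]
side (227, array([0.4828, 0.0397, 0.0761]), ((483.6552429199219, 38.08539581298828), (34.45948791503906, 35.608001708984375), 42.349334716796875))
knob 48 [ 0.613  -0.0438  0.1197] ((613.498779296875, -44.804813385009766), (13.630661010742188, 13.631231307983398), 29.874013900756836)
bar 420 [ 0.5528 -0.0476  0.0887] ((557.3677978515625, -47.50602722167969), (129.39886474609375, 31.042869567871094), 5.107742786407471)
flat hub 1401 [0.4777 0.0513 0.0321] ((482.9031982421875, 39.854427337646484), (114.64328002929688, 113.92198944091797), 18.45147705078125)
piv [ 0.5105 -0.0475  0.0885]
```

View pics/t7.png

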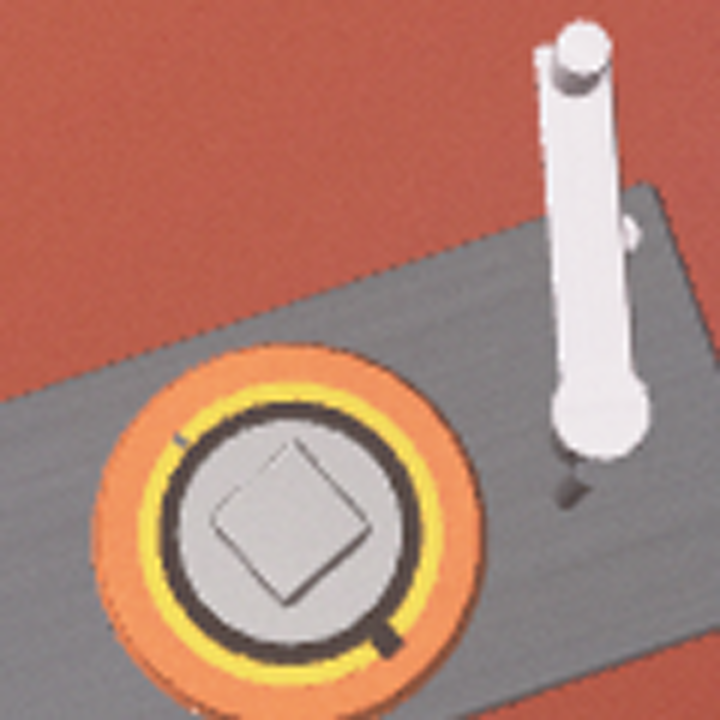

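View pics/s7.png

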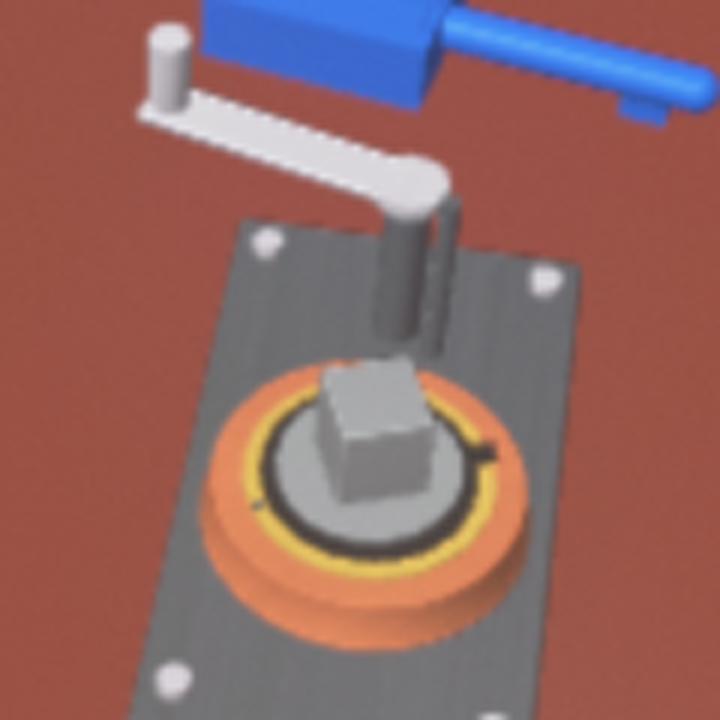

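```bash
python3 st.py .6127 -.0465 .19 -86.3
```

```text
t 16.05 j [-1.078  -0.285   0.9943  2.3441  0.281   0.9945 -1.1288] pos [ 0.3289 -0.0754  0.2077] yawY -49.58525711389482 zax [-0.0199  0.0012 -0.9998] F [ 0.4544 -0.1522  0.7726] T [-0.0282 -0.0085  0.0125] w 0.08521177835780856
shift [0.7835 0.5407 0.0404]
turn [-0.0028  0.0058  0.204 ]
```

>>> {"op": "carry_out", "data": {
  "steps": [
    [[0.3,0.2,0.0,0,0.0,0,0],[0.6,0.4,0,0,0,0.05,0],[0.78,0.54,0,0,0,0.1,0],[0.78,0.54,0,0,0,0.15,0],[0.78,0.54,0,0,0,0.2,0],[0.78,0.54,0,0,0,0.204,0],[0.78,0.54,0,0,0,0.204,0],[0.78,0.54,0,0,0,0.204,0],[0.78,0.54,0,0,0,0.204,0]]
  ]
}}

```text
t: 17.18
eef_pos: [0.6107, -0.0474, 0.2029]
tool_rot: [0.999, 0.032, -0.009, -0.003]
wrist_force: [0.4, -0.7, -0.8]
width: 0.0856
```

```bash
python3 st.py .6127 -.0465 .15 -86.3
```

```text
t 17.175 j [-0.7507  0.6548  1.0965  1.7729 -0.6385  1.1432 -0.9508] pos [ 0.6107 -0.0474  0.2029] yawY -86.37498579936663 zax [-0.0187  0.0055 -0.9998] F [ 0.4119 -0.726  -0.7896] T [-0.0322 -0.0259  0.023 ] w 0.08557967078422542
shift [ 0.0102 -0.0015  0.1761]
turn [-0.0021  0.0058 -0.0004]
```

>>> {"op": "carry_out", "data": {
  "steps": [
    [[0.01,0,0.12,-0.002,0.006,0,0],[0.012,0,0.24,-0.002,0.006,0,0],[0.014,-0.001,0.32,-0.002,0.006,0,0],[0.014,-0.001,0.36,-0.002,0.006,0,0],[0.014,-0.001,0.36,-0.002,0.006,0,0],[0.014,-0.001,0.36,-0.002,0.006,0,100]]
  ]
}}

```text
t: 17.92
eef_pos: [0.6146, -0.0467, 0.0962]
tool_rot: [0.999, 0.032, 0.002, -0.0]
wrist_force: [0.6, -1.4, -0.0]
width: 0.0696
```

Run:
```python
from st import *
to([.6127,-.0465,.095],-86.3)
p=vision.camera("wrist"); cv2.imwrite("pics/w8.png",p["image"][:,:,::-1])
p=vision.camera("side"); crop(p,340,200,60,"pics/s8.png",6)
```

```text
t 17.925 j [-0.6785  0.7603  0.9674  1.8582 -0.7738  0.9492 -0.8604] pos [ 0.6146 -0.0467  0.0962] yawY -86.37504848857894 zax [ 0.0033  0.0004 -1.    ] F [ 0.5735 -1.3529 -0.0114] T [-0.045  -0.0175  0.0558] w 0.06957856842010719
shift [-0.0064 -0.0011  0.0041]
turn [-0.0001 -0.001  -0.0004]
```

View pics/w8.png

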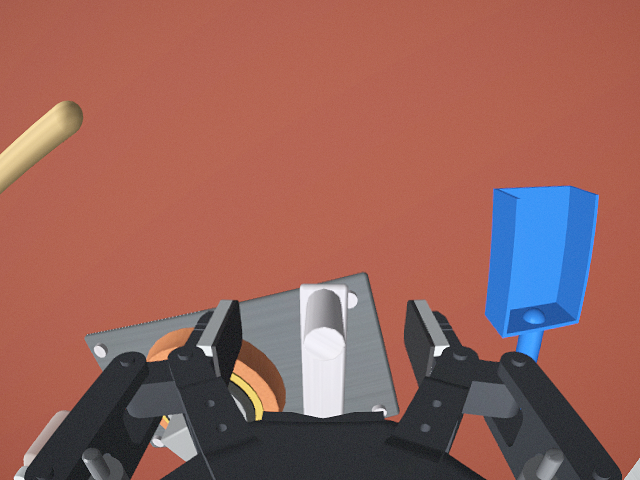

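View pics/s8.png

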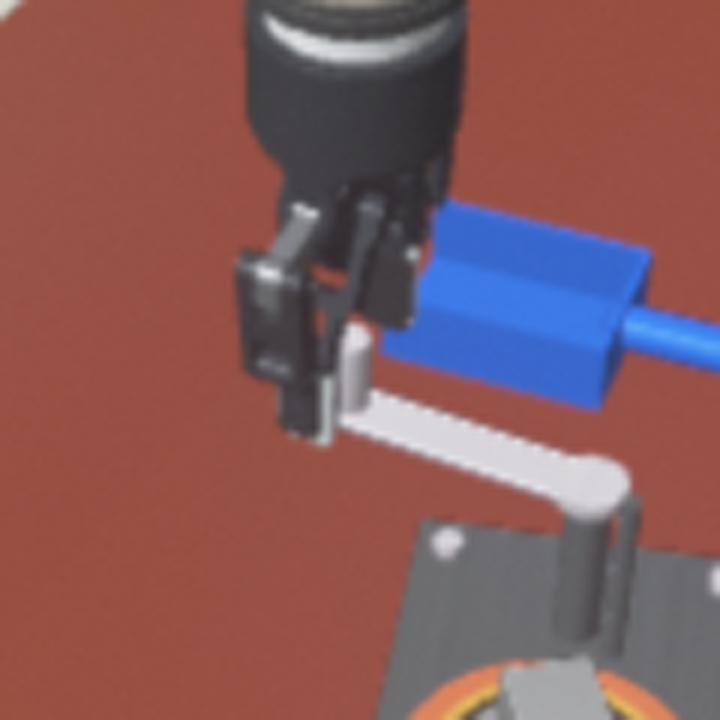

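>>> {"op": "carry_out", "data": {
  "steps": [
    [[-0.006,-0.001,0.003,0,0,0,170],[-0.006,-0.001,0.003,0,0,0,170],[-0.006,-0.001,0.003,0,0,0,255],[-0.006,-0.001,0.003,0,0,0,255],[-0.006,-0.001,0.003,0,0,0,255],[-0.006,-0.001,0.003,0,0,0,255]]
  ],
  "squeeze": 25
}}

```text
t: 18.77
eef_pos: [0.6121, -0.0462, 0.0944]
tool_rot: [0.999, 0.032, 0.001, -0.0]
wrist_force: [-1.0, 0.7, 3.8]
width: 0.0154
```

Run:
```python
from st import *
s,M=state()
# arc waypoints from measured tcp about pivot, in tool axes
P=np.array([.513,-.053]); k=s["eef_pos"][:2]
a0=np.arctan2(*(k-P)[::-1]); r=np.hypot(*(k-P)); print("a0",np.degrees(a0),"r",r)
aT=np.radians(108.55)
r=max(r,.1) if False else r
for i in range(1,19):
    a=a0+(aT-a0)*i/18
    w=np.r_[P+r*np.array([np.cos(a),np.sin(a)])-k,0]
    print(i,np.round(M.T@w/.3,3), "az",round(-(a-a0)/np.pi,4))
```

```text
t 18.775 j [-0.6797  0.7599  0.9659  1.864  -0.7749  0.9455 -0.8585] pos [ 0.6121 -0.0462  0.0944] yawY -86.36519790186563 zax [ 0.0016  0.0006 -1.    ] F [-0.9855  0.7473  3.7894] T [ 0.0439  0.1997 -0.0006] w 0.015390028791279048
a0 3.895094236739637 r 0.09937769853192348
1 [-0.002 -0.034  0.   ] az -0.0323
2 [-0.007 -0.067  0.   ] az -0.0646
3 [-0.016 -0.099  0.   ] az -0.0969
4 [-0.028 -0.131  0.   ] az -0.1292
5 [-0.042 -0.161  0.   ] az -0.1615
6 [-0.06  -0.189 -0.   ] az -0.1938
7 [-0.081 -0.216 -0.   ] az -0.2261
8 [-0.104 -0.24  -0.   ] az -0.2584
9 [-0.13  -0.262 -0.   ] az -0.2907
10 [-0.158 -0.281 -0.   ] az -0.323
11 [-0.187 -0.297 -0.   ] az -0.3553
12 [-0.218 -0.31  -0.   ] az -0.3876
13 [-0.25 -0.32 -0.  ] az -0.4199
14 [-0.283 -0.326 -0.   ] az -0.4522
15 [-0.317 -0.329 -0.   ] az -0.4845
16 [-0.35  -0.329 -0.   ] az -0.5168
17 [-0.384 -0.326 -0.   ] az -0.5491
18 [-0.417 -0.319 -0.001] az -0.5814
```

>>> {"op": "carry_out", "data": {
  "steps": [
    [[-0.002,-0.034,0,0,0,-0.0323,255],[-0.007,-0.067,0,0,0,-0.0646,255],[-0.016,-0.099,0,0,0,-0.0969,255],[-0.028,-0.131,0,0,0,-0.1292,255],[-0.042,-0.161,0,0,0,-0.1615,255],[-0.06,-0.189,0,0,0,-0.1938,255],[-0.081,-0.216,0,0,0,-0.2261,255],[-0.104,-0.24,0,0,0,-0.2584,255],[-0.13,-0.262,0,0,0,-0.2907,255],[-0.13,-0.262,0,0,0,-0.2907,255]]
  ]
}}

```text
t: 20.02
eef_pos: [0.5675, 0.0289, 0.0943]
tool_rot: [0.883, 0.469, 0.0, 0.0]
wrist_force: [-3.3, -3.4, 4.9]
width: 0.0152
```

Run:
```python
from st import *
s,M=state()
P=np.array([.513,-.053]); k=s["eef_pos"][:2]
a0=np.arctan2(*(k-P)[::-1]); r=np.hypot(*(k-P)); print("a0",np.degrees(a0),"r",r)
aT=np.radians(108.55); r=.0994
for i in range(1,9):
    a=a0+(aT-a0)*i/8
    w=np.r_[P+r*np.array([np.cos(a),np.sin(a)])-k,0]
    print(i,np.round(M.T@w/.3,3), "az",round(-(a-a0)/np.pi,4))
p=vision.camera("top"); crop(p,320,270,60,"pics/t9.png",6)
p=vision.camera("side"); crop(p,350,230,60,"pics/s9.png",6)
```

```text
t 20.025 j [-0.7285  0.5945  0.7682  1.9674 -0.5695  0.8064 -0.232 ] pos [0.5675 0.0289 0.0943] yawY -34.107411197935974 zax [ 0.0008  0.     -1.    ] F [-3.251  -3.4416  4.9022] T [-0.7405  0.4961  0.0978] w 0.015223604660739538
a0 56.34743527071124 r 0.09834654427729471
1 [ 0.001 -0.038 -0.   ] az -0.0363
2 [-0.006 -0.075 -0.   ] az -0.0725
3 [-0.017 -0.111 -0.   ] az -0.1088
4 [-0.031 -0.146 -0.   ] az -0.145
5 [-0.05  -0.178 -0.   ] az -0.1813
6 [-0.073 -0.209 -0.   ] az -0.2175
7 [-0.098 -0.236 -0.   ] az -0.2538
8 [-0.127 -0.261 -0.   ] az -0.29
```

View pics/s9.png

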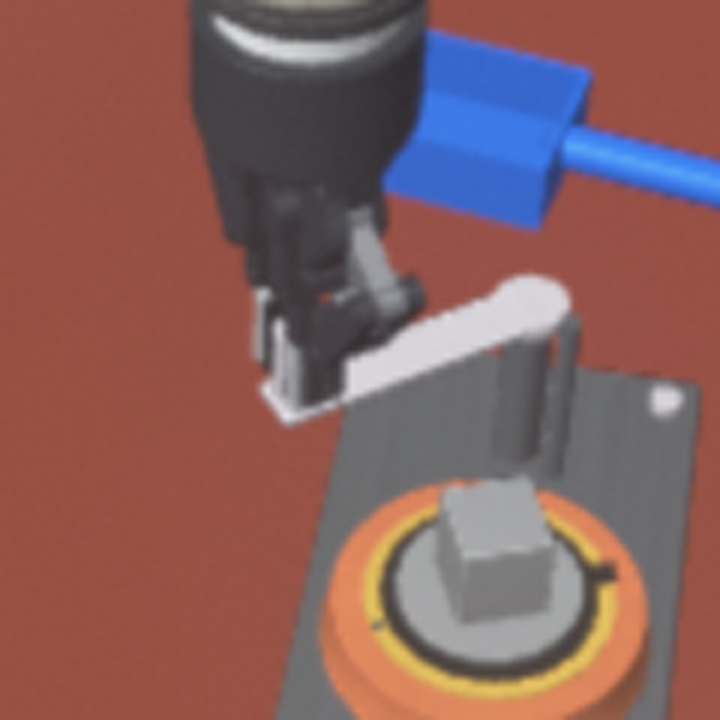

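>>> {"op": "carry_out", "data": {
  "steps": [
    [[-0.001,-0.038,0,0,0,-0.0363,255],[-0.007,-0.075,0,0,0,-0.0725,255],[-0.018,-0.111,0,0,0,-0.1088,255],[-0.032,-0.146,0,0,0,-0.145,255],[-0.051,-0.178,0,0,0,-0.1813,255],[-0.074,-0.209,0,0,0,-0.2175,255],[-0.087,-0.223,0,0,0,-0.236,255],[-0.087,-0.223,0,0,0,-0.236,255]]
  ]
}}

```text
t: 21.12
eef_pos: [0.4989, 0.0433, 0.0943]
tool_rot: [0.654, 0.756, 0.001, 0.002]
wrist_force: [-0.1, -7.8, 2.7]
width: 0.0151
```

```bash
cat > arc.py <<'E'
from st import *
s,M=state()
P=np.array([.513,-.053]); k=s["eef_pos"][:2]
a0=np.arctan2(*(k-P)[::-1]); r=np.hypot(*(k-P)); print("a0",np.degrees(a0),"r",r)
t=np.array([-np.sin(a0),np.cos(a0)]);n=np.array([np.cos(a0),np.sin(a0)])
print("Ftan",t@s["wrist_force"][:2],"Frad",n@s["wrist_force"][:2])
for d in (2,4,6,8,10,12):
    a=a0+np.radians(d)
    w=np.r_[P+r*np.array([np.cos(a),np.sin(a)])-k,0]
    print(d,np.round(M.T@w/.3,3), "az",round(-d/180,4))
E
python3 arc.py
```

```text
t 21.125 j [-0.6936  0.4383  0.6004  2.1178 -0.3839  0.6885  0.3068] pos [0.4989 0.0433 0.0943] yawY 8.239528225851192 zax [ 0.0032 -0.0014 -1.    ] F [-0.0635 -7.7822  2.745 ] T [-1.668  -0.0594 -0.0003] w 0.015091444906521258
a0 98.33054666319414 r 0.09732522585516676
Ftan 1.1903755443668995 Frad -7.69087070053529
2 [-0.    -0.011 -0.   ] az -0.0111
4 [-0.001 -0.023 -0.   ] az -0.0222
6 [-0.002 -0.034 -0.   ] az -0.0333
8 [-0.003 -0.045 -0.   ] az -0.0444
10 [-0.005 -0.056 -0.   ] az -0.0556
12 [-0.007 -0.067 -0.   ] az -0.0667
```

>>> {"op": "carry_out", "data": {
  "steps": [
    [[-0.006,-0.015,0,0,0,-0.0111,255],[-0.009,-0.034,0,0,0,-0.0333,255],[-0.009,-0.034,0,0,0,-0.0333,255]]
  ]
}}

```text
t: 21.5
eef_pos: [0.4889, 0.0411, 0.0943]
tool_rot: [0.613, 0.79, 0.001, 0.001]
wrist_force: [0.5, -4.2, 3.3]
width: 0.0153
```

```bash
python3 arc.py
```

```text
t 21.5 j [-0.6755  0.4173  0.5738  2.1389 -0.3599  0.676   0.3933] pos [0.4889 0.0411 0.0943] yawY 14.333606162027772 zax [ 0.0022  0.0006 -1.    ] F [ 0.5431 -4.2024  3.3058] T [-0.8529 -0.0803  0.0562] w 0.015330940352759833
a0 104.3725774969175 r 0.09713798963084878
Ftan 0.5170054713725156 Frad -4.205672174068011
2 [-0.    -0.011 -0.   ] az -0.0111
4 [-0.001 -0.023 -0.   ] az -0.0222
6 [-0.002 -0.034 -0.   ] az -0.0333
8 [-0.003 -0.045 -0.   ] az -0.0444
10 [-0.005 -0.056 -0.   ] az -0.0556
12 [-0.007 -0.067 -0.   ] az -0.0667
```

>>> {"op": "carry_out", "data": {
  "steps": [
    [[-0.002,-0.011,0,0,0,-0.0111,255],[-0.004,-0.023,0,0,0,-0.0222,255],[-0.004,-0.023,0,0,0,-0.0222,255]]
  ]
}}

```text
t: 21.88
eef_pos: [0.4827, 0.0392, 0.0943]
tool_rot: [0.584, 0.811, 0.001, 0.001]
wrist_force: [2.6, -0.7, 2.8]
width: 0.015
```

```bash
python3 arc.py
```

```text
t 21.875 j [-0.6628  0.4037  0.5563  2.1527 -0.3436  0.6667  0.4526] pos [0.4827 0.0392 0.0943] yawY 18.476867306957477 zax [ 0.003   0.0013 -1.    ] F [ 2.6212 -0.7495  2.8167] T [ 0.0767 -0.6245 -0.0424] w 0.01496172174912892
a0 108.18246142468719 r 0.09701605722040871
Ftan -2.2564077914269176 Frad -1.5300443518594378
2 [-0.    -0.011 -0.   ] az -0.0111
4 [-0.001 -0.023 -0.   ] az -0.0222
6 [-0.002 -0.034 -0.   ] az -0.0333
8 [-0.003 -0.045 -0.   ] az -0.0444
10 [-0.005 -0.056 -0.   ] az -0.0556
12 [-0.007 -0.067 -0.   ] az -0.0667
```

>>> {"op": "carry_out", "data": {
  "steps": [
    [[0,-0.006,0,0,0,-0.006,255],[0,-0.011,0,0,0,-0.0111,255],[0,-0.011,0,0,0,-0.0111,255]]
  ]
}}

```text
t: 22.25
eef_pos: [0.4828, 0.0389, 0.0945]
tool_rot: [0.57, 0.822, 0.003, 0.003]
wrist_force: [14.3, 2.7, -10.0]
width: 0.0154
```

```bash
python3 arc.py
```

```text
t 22.25 j [-0.6572  0.3987  0.5476  2.1566 -0.3364  0.658   0.4805] pos [0.4828 0.0389 0.0945] yawY 20.489131211699824 zax [ 0.0092  0.0011 -1.    ] F [14.3293  2.6835 -9.9869] T [ 0.4259 -2.6947 -0.1727] w 0.01538637707002425
a0 108.20292211013609 r 0.09672532910342663
Ftan -14.450495253634408 Frad -1.927052345224189
2 [ 0.    -0.011 -0.   ] az -0.0111
4 [ 0.    -0.023 -0.   ] az -0.0222
6 [-0.    -0.034 -0.   ] az -0.0333
8 [-0.001 -0.045 -0.   ] az -0.0444
10 [-0.003 -0.056 -0.   ] az -0.0556
12 [-0.004 -0.067 -0.001] az -0.0667
```

>>> {"op": "carry_out", "data": {
  "steps": [
    [[0,0.009,0,0,0,0.0,255],[0,0.009,0,0,0,0.0,0],[0,0.009,0,0,0,0.0,0],[0,0.009,0,0,0,0.0,0],[0,0.009,0,0,0,0.0,0],[0,0.009,0,0,0,0.0,0],[0,0.009,-0.15,0,0,0.0,0],[0,0.009,-0.35,0,0,0.0,0],[0,0.009,-0.45,0,0,0.0,0],[0.3,0.009,-0.45,0,0,0.0,0],[0.6,0.009,-0.45,0,0,0.0,0],[0.8,0.1,-0.45,0,0,0.0,0],[0.8,0.2,-0.45,0,0,0.0,0],[0.8,0.2,-0.45,0,0,0.0,0],[0.8,0.2,-0.45,0,0,0.0,0]]
  ]
}}

```text
t: 24.12
eef_pos: [0.4511, 0.2829, 0.2287]
tool_rot: [0.57, 0.821, -0.0, 0.001]
wrist_force: [-0.0, 0.0, 0.6]
width: 0.0854
```

Run:
```python
from st import *
state()
p=vision.camera("top"); crop(p,320,270,60,"pics/t10.png",6); cv2.imwrite("pics/t10f.png",p["image"][:,:,::-1])
for q,z in [("ring_tab",.034),("bush_mark",.032),("bar_pivot",.09),("bar_knob",.122),("jar_mid",.052),("mallet_mid",.03),("scoop_mid",.015)]:
    for a in place_of(p,q)[:1]: print(q,a["confidence"],a["centre"],at_z(p,*a["centre"],z))
from plug import cloud
X=cloud(p); m=(np.hypot(X[...,0]-.48,X[...,1]-.04)<.03)&(X[...,2]>.112)&(X[...,2]<.13); print("knob",m.sum(),X[m].mean(0))
p=vision.camera("side"); crop(p,370,250,60,"pics/s10.png",6)
```

```text
t 24.125 j [-1.1116  0.2625  0.5211  1.9265 -0.1536  0.9912 -0.164 ] pos [0.4511 0.2829 0.2287] yawY 20.44547257079197 zax [ 0.001  -0.0008 -1.    ] F [-0.0062  0.0394  0.5634] T [-0.01   -0.0037 -0.0286] w 0.08537665541574078
ring_tab 0.98 [326.7, 319.5] [0.4447 0.0028 0.034 ]
bush_mark 0.65 [286.8, 280.9] [0.515  0.0749 0.032 ]
bar_pivot 0.93 [359.3, 274.6] [ 0.5195 -0.0524  0.09  ]
bar_knob 0.69 [304.8, 297.4] [0.4779 0.0418 0.122 ]
jar_mid 0.61 [204.1, 364.0] [0.3676 0.2179 0.052 ]
mallet_mid 0.94 [168.9, 224.1] [0.6209 0.2924 0.03  ]
scoop_mid 0.72 [439.4, 253.6] [ 0.5672 -0.2093  0.015 ]
knob 72 [0.4811 0.0412 0.121 ]
```

View pics/t10f.png

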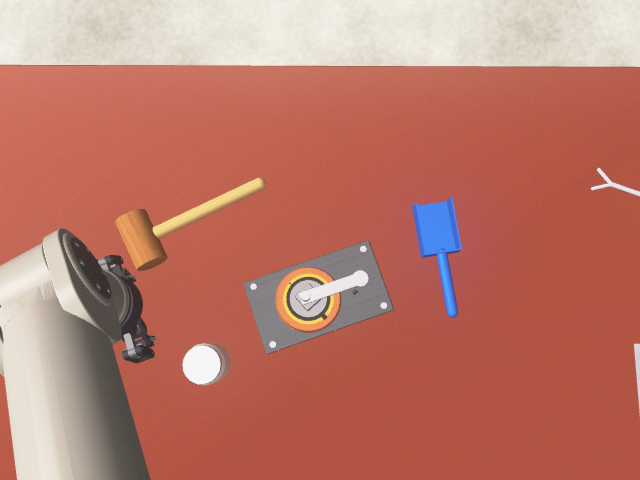

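View pics/t10.png

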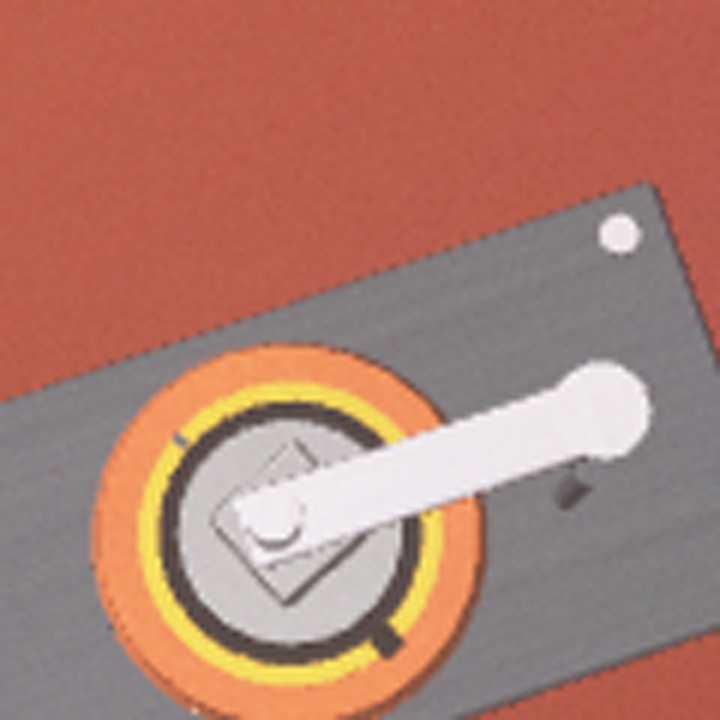

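View pics/s10.png

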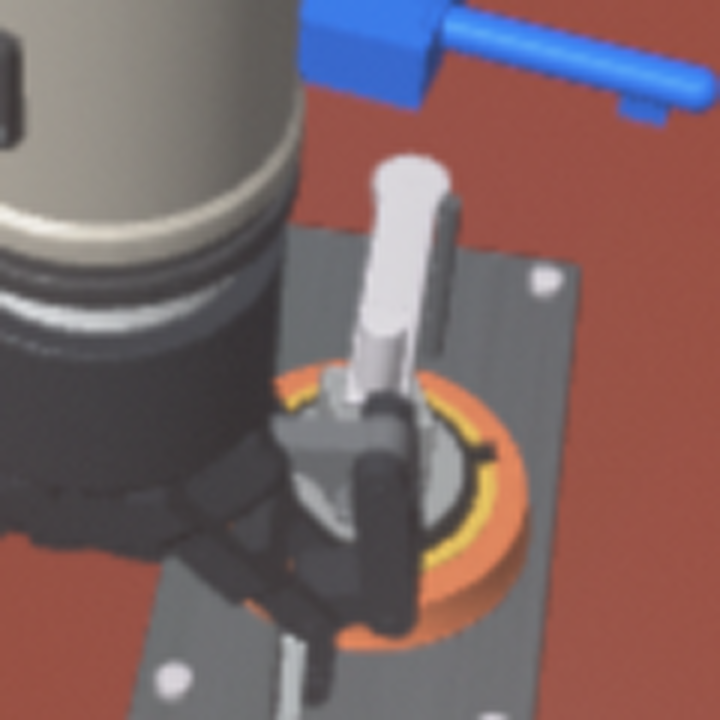

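```bash
python3 -c "
from bench import workorder; print(workorder.job_done())"
```

```text
the job is handed in; nothing more can be done
None
```

The plug is snug, the lock bar is against its stop and released, and I handed the job in at about 24 s. The hand-in gave no verdict.

**Plug:** I gripped the square head and turned it clockwise about 3.2 rad. The taper bit at roughly 3.05 rad, where the torque jumped from about 0.05 to 0.37–0.38 N m. I went on only until the ring had visibly dragged, then eased off and let go.

**Bar:** I gripped the knob and swung the bar about 1.8 rad to the stop post. At the stop the sideways force reached 14 N and the knob no longer moved. I then backed off, opened the fingers and lifted clear.

**Last checks:**
- **Ring tab:** it stands about 6 mm from where it started by eye in the top view (more than 2 mm needed). The network's estimate before the bar was moved was about 9.5 mm.
- **Bush pip:** in the enlarged top pictures it has not moved. The network's positions for it shifted by 4–6 mm, which I took as detection error because the enlarged pictures show no shift.
- **Bar knob:** it measured at (0.481, 0.041), within 1 mm of where it should be with the bar at its stop.
- **Jar, mallet and scoop:** all were within about 5 mm of their first readings, which is within measurement error. I never touched them.
- **Robot:** the gripper was open and clear of everything, and the wrist force read about 0.

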